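# Return the waste tray to the sloping bay under a desktop 3D printer

### The job

Put the grey waste tray back into the bay under the printer: carry it by its rib, lay it flat on the upper part of the sloping ramp with its low end first and its tall wall uphill, and let go there so that it runs down by itself until it stops against the stiff seat inside. Then push its tall rear wall, reaching in under the overhanging print bed with a slanted tool, until the seat is fully home, and leave the tray there. Do not bump the printer, and leave the other things on the bench where they are.

Things in the scene. Friction and masses are not known exactly. Their poses are not given: they have to be found in the camera images.
- tray: loose open waste tray of smooth grey plastic, 140 long (x) x 80 wide (y), 0.17 to 0.34 kg. Origin at the centre of its underside, z up. Walls 4 thick; side and front (+x) walls 24 high, rear (-x) wall 36 high. A lengthways rib stands on its floor. It starts flat on the bench left or right of the dock, front pointing within about 20 degrees of straight away from the robot (+x of the base).
- rib (a point): where to grip the tray: on its upright lengthways rib, near the centre of mass, 54 above the tray's underside. The rib is 14 thick (across y), from 48 behind to 42 ahead of this point (along x), its top 66 above the underside. Fingers reaching lower than 36 above the underside stop the rear wall as the tray runs off.
- rear_wall (a point): middle of the outer face of the tray's tall rear wall (x = -70, 20 above the underside); the wall is 80 wide, 36 high. Push here.
- dock: fixed black printer stand with a sloping tray ramp. Origin on the bench; x points down the ramp into the bay (away from the robot, within 12 degrees), z up. Cheeks and roof from x = 25 to 225, 200 wide; underside of the roof 170 above the bench.
- ramp_mid (a point): point on the ramp's surface 90 above the dock's origin. The smooth ramp, flat across y, falls towards the dock's +x at 0.42 rad (24 degrees), from 155 uphill to 152 downhill of here. Its side walls, 22 high, stand 86 apart (3 clearance each side of the tray) from 10 uphill of here to the bottom, and flare uphill to about 128 apart at the upper end. The tray slides by itself.
- ramp_top (a point): middle of the ramp's upper end, on its surface, 155 uphill along the slope from ramp_mid, about 153 above the bench
- printer: the printer on the stand, fixed to it, same origin and axes as the dock: base box from x = 35, column up to 460 high, flat print bed that overhangs the ramp.
- bed_edge (a point): middle of the lower front edge of the print bed, a plate 170 wide and 5 thick, underside 212 above the bench, at x = -8 of the dock. With the tray home its rear wall is right under this edge: a tool that points straight down would strike the bed; one leaning back towards the robot by 30 to 40 degrees does not.
- seat (a joint): travel (m) of the rubber seat at the foot of the bay, down the slope: 0 to 0.003 at the start, 0.014 fully home at a hard stop. Friction holds it (about 6 N, plus 60 N per m/s): it stays where it is left; the running tray moves it only a few mm, then it must be pushed. At 0 the seated tray's centre is 56 downhill of ramp_mid, at home 70 (rear wall's outer face then at ramp_mid).
- seat_face (a point): centre of the seat's uphill face, 16 above the ramp, hidden in the bay, moves with the seat
- spool: filament spool lying on its side, 136 across, 55 high, origin at the centre of its underside. Leave alone.
- scraper: scraper with black handle, 200 long, lying flat. Leave alone.
- jar: jar 60 across, 80 high. Leave alone.
- vase: white printed vase, 72 across, 100 high. Leave alone.

How it is judged:
By the outcome, as a careful person would: the job done as asked, in the order asked, and still so for the second after the job is handed in, with the robot touching nothing.
It also fails if it takes over 58 s, if anything falls off the work surface, if the arm or the gripper's body presses on something with over 40 N, if the wrist force passes 120 N, or if a joint passes its speed limit or range.

### The arm

A 6-joint arm with a two-finger parallel gripper is mounted at the origin on the work surface. World frame = base frame: x ahead of the robot, y to its left, z up, the work surface at z = 0. Lengths are in m, angles in degrees, forces in N, time in s.
With the tool pointing down it reaches from about 0.375 to 0.9 m from the base axis. Payload 3.1 kg.
Tool frame: the origin (TCP) lies on the centre line of the jaws, within the pads' length; the fingertips stand 25 mm ahead of it and the grasp point (between the pads) lies 6 mm ahead of it; z points along the fingers, y is the line along which they close (so a half turn about z gives the same grasp; the last joint's range is limited). The gripper opens to 87 mm and grips with 3 to 60 N. Pads are 19 mm wide; open, the fingers measure 117 mm over their backs; the gripper's body (75 mm by 190 mm) begins 51 mm behind the grasp point.
Start: joints at [-82.535, 30.224, 82.088, -0, 67.689, -10.227], TCP at [0.19, -0.595, 0.223] pointing down, gripper open.
Joint ranges: [-176.69, 176.69], [-43.24, 126.21], [12.49, 139.97], [-82, 262], [0, 151.66], [-163.58, 163.58]. Speed limits (degrees/s): [159.86, 159.86, 180, 180, 180, 180].

### API

Orientations are given as a 3x3 rotation matrix whose columns are the frame's x, y, z axes.
In Python, from rig import read_state, capture, camera_params, hand_in gives the robot as it stands.
- The arm moves only by the tool apply_moves, never from a script. Its argument "rows" is a list of rows, each an object of numbers: "x", "y", "z": the shift along the tool's x, y, z in mm; "rx", "ry", "rz": the turn, a rotation vector about the tool's x, y, z in units of 6 degrees (1.0 is 6 degrees); "claw": the closure in counts, from 0 (fully open) to 255 (shut). A call has 1 to 10 rows; each row is the pose to reach, as a shift and turn from the pose commanded when the call began, along the tool's axes at that moment; what a row does not reach only later rows make up. A row lasts 1/8 s, in which the tool goes at most 62.5 mm and 10.7 degrees, less where a joint would pass 70% of its speed; a pose out of reach is approached as far as the arm can. A call with a gripper value outside its range is refused whole. The fingers move at their own pace and stop on an object; the grip force is fixed at half the most. Time passes only in rows, so rows that repeat a pose let the fingers close. It gives the time, the measured TCP pose, the force, the opening and the grip force at its end, in the units of the state.
- read_state(): the state, without advancing time (a new reading comes with each control period).
- capture(name): name is "scene" or "top" or "wrist"; returns (picture, depth): 384x512x3 uint8, red, green, blue; 384x512 float32, m along the optical axis (not along the pixel's ray), 0 where there is no reading.
- camera_params(name): a dict with "fx", "fy", "cx", "cy" (pixels), "xyz" and "orientation" of the camera in the world. Camera axes: x right, y up, looking along -z (the intrinsics and any distortion apply to the point x, -y, -z); pixel columns grow to the right and rows downward; lengths in m; the calibration is good to about 2 mm. A picture is of the moment at which its call begins: read the wrist's pose just before it. camera_params takes no time and is no camera call; for the wrist camera it gives the pose at the moment of the call.
- hand_in(): hands the job in; it is judged then, once.
The state is a dict: "time_s": time; "joint_positions": joint angles; "qvel": joint speeds; "tau": joint torques, N m; "position": TCP position; "tcp_rot": TCP orientation; "force": force on the tool from outside, world axes, zero at the start; "moment": the same for the moment, N m; "opening": opening from 0.0 (shut) to 1.0 (fully open); "grasp_force": force on a finger pad.
Only numpy, scipy, OpenCV 4.12 (cv2) and the standard library are available. Lean on these libraries where they do the work, as an engineer would, in place of code of your own. Each camera call takes 0.05 s, during which the arm holds its last target. There are 200 camera calls.

## Working session

There is one attempt and no reset: what is moved stays moved. The work goes in short steps, Python scripts to look and compute and a tool call to move; the robot and the scene stay as the last step left them, time stands still between calls to the robot, and variables do not carry over. Pictures are saved under pics/ and viewed, at most 10 in all, crops included, and the job is handed in when it is done.

Besides the shell and the picture viewer there is one more tool, called after "Emit:" as name([rows], argument=value, ...), one row to a line, values as JSON. apply_moves: Moves the arm, as the interface text tells. Its arguments: {"type":"object","properties":{"rows":{"type":"array"}},"required":["rows"]}

```bash
mkdir -p pics; cat > h.py <<'E'
import numpy as np, cv2
from rig import read_state, capture, camera_params, hand_in
def grab(n,f):
    p=camera_params(n); im,d=capture(n); cv2.imwrite('pics/'+f+'.png',im[:,:,::-1]); np.savez('pics/'+f+'.npz',d=d,im=im,**{k:np.array(p[k]) for k in('fx','fy','cx','cy','xyz','orientation')}); return im,d,p
def cloud(f):
    a=np.load('pics/'+f+'.npz'); d=a['d']; v,u=np.mgrid[:d.shape[0],:d.shape[1]]
    P=np.stack([(u-a['cx'])/a['fx']*d,-(v-a['cy'])/a['fy']*d,-d],-1)
    W=P@a['orientation'].T+a['xyz']; W[d==0]=np.nan; return W
E
python3 - <<'E'
from h import *
for n in('top','scene'):
    im,d,p=grab(n,n); print(n,{k:np.round(v,3).tolist() for k,v in p.items() if not isinstance(v,str)})
a=cv2.imread('pics/top.png');b=cv2.imread('pics/scene.png')
cv2.imwrite('pics/both.png',cv2.resize(np.vstack([a,b]),None,fx=.78,fy=.78))
E
```

```text
top {'fx': 362.409, 'fy': 362.409, 'cx': 247.569, 'cy': 192.601, 'xyz': [0.361, -0.042, 1.464], 'orientation': [[0.023, 0.987, -0.157], [-1.0, 0.022, -0.006], [-0.003, 0.158, 0.988]]}
scene {'fx': 407.443, 'fy': 407.443, 'cx': 256.799, 'cy': 190.261, 'xyz': [0.319, 0.446, 1.157], 'orientation': [[-0.901, 0.378, -0.215], [-0.435, -0.786, 0.439], [-0.003, 0.489, 0.872]]}
```

View pics/both.png

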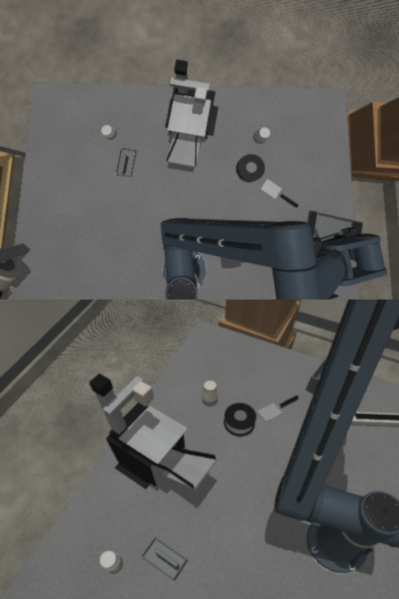

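The top view shows the tray left of the dock at about (161,208), the dock at (240,150), the spool at (321,215) and the scraper near (350,240). The vase is at (138,168) and the jar at (337,172).

```bash
python3 - <<'E'
from h import *
a=cv2.imread('pics/top.png')[75:235,125:300]
cv2.imwrite('pics/c1.png',cv2.convertScaleAbs(cv2.resize(a,None,fx=3.7,fy=3.7,interpolation=cv2.INTER_CUBIC),alpha=1.5))
for n in('top','scene'):
    W=cloud(n);x,y,z=W[...,0],W[...,1],W[...,2]
    # tray rib: z .05-.075 
    m=(z>.045)&(z<.08)&(y>.12)&(y<.36)&(x>.3)&(x<.62)
    print(n,'rib',m.sum(),np.nanmedian(W[m],0) if m.any() else 0)
    m=(z>.012)&(z<.08)&(y>.12)&(y<.36)&(x>.3)&(x<.6)
    if m.any():
        r=cv2.minAreaRect((W[m][:,:2]*1000).astype(np.float32)); print('tray rect',m.sum(),r)
    m=(z>.21)&(z<.228)&(abs(y)<.25)&(x>.4)
    print('bed',m.sum(),cv2.minAreaRect((W[m][:,:2]*1000).astype(np.float32)))
    t=(z>.06)&(z<.2)&(abs(y)<.15)&(x>.35)&(x<.56)
    print('ramp',t.sum(),cv2.minAreaRect((W[t][:,:2]*1000).astype(np.float32)))
    print('bench z',np.nanmedian(z[(x>.3)&(x<.5)&(y>.3)&(y<.45)]))
E
```

```text
top rib 110 [0.51030229 0.31390764 0.06476701]
tray rect 318 ((524.9903564453125, 314.0946960449219), (83.06156158447266, 139.58119201660156), 82.49658203125)
bed 2368 ((746.3682861328125, -15.291221618652344), (170.21311950683594, 219.40316772460938), 81.64865112304688)
ramp 568 ((535.21826171875, 17.99676513671875), (139.42115783691406, 65.56297302246094), 82.27786254882812)
bench z 0.0007130715806045185
scene rib 225 [0.50873002 0.31896957 0.06663314]
tray rect 607 ((525.7314453125, 315.7358703613281), (80.17847442626953, 140.9732208251953), 82.53527069091797)
bed 4052 ((748.4971923828125, -13.304878234863281), (171.6092529296875, 223.937744140625), 81.25846862792969)
ramp 968 ((528.213623046875, 21.995777130126953), (140.00828552246094, 64.13938903808594), 89.31961059570312)
bench z 0.0012829026116664144
```

View pics/c1.png

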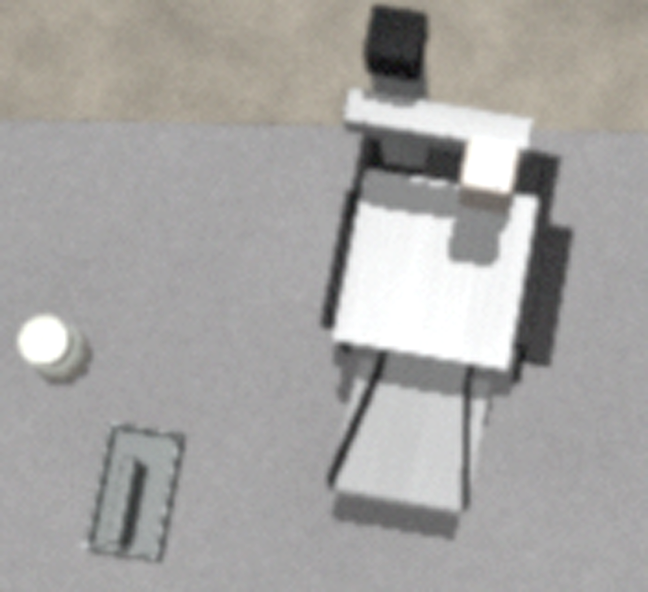

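The crop shows the tray with its rib at crop (134,503), the rear at the bottom, and the ramp's upper end at about (399,497). The bed's front edge runs from (335,340) to (512,368). Next I fit the dock.

```bash
python3 - <<'E'
from h import *
for n in('top','scene'):
    W=cloud(n);x,y,z=W[...,0],W[...,1],W[...,2]
    m=(z>.209)&(z<.228)&(abs(y)<.25)&(x>.4)
    (c,s,a)=cv2.minAreaRect((W[m][:,:2]*1000).astype(np.float32))
    yaw=np.radians(a-90); ux=np.array([np.cos(yaw),np.sin(yaw)]);uy=np.array([-ux[1],ux[0]])
    e=np.array(c)-max(s)/2*ux; o=(e+8*ux)/1000
    print(n,'bed z',np.median(z[m]),'yaw',a-90,'edge',e,'origin',o)
    q=(W[...,:2]-o); dx=q@ux; dy=q@uy
    r=(abs(dy)<.035)&(dx<-.03)&(dx>-.13)&(z>.07)&(z<.17)
    A=np.c_[dx[r],dy[r],np.ones(r.sum())]; k=np.linalg.lstsq(A,z[r],rcond=None)[0]
    print('plane',k,'slope',np.degrees(np.arctan(np.hypot(k[0],k[1]))),'dir',np.degrees(np.arctan2(k[1],k[0])),'resid',np.std(A@k-z[r]))
    # walls above plane
    h=z-(k[0]*dx+k[1]*dy+k[2])
    for lo in(-.14,-.12,-.1,-.08,-.06,-.04):
        b=(dx>lo)&(dx<lo+.02)&(h>.015)&(h<.03)&(abs(dy)<.09)
        print(lo,[np.round(np.percentile(dy[b&t],[5,50,95])*1000) if (b&t).any() else None for t in(dy>0,dy<0)])
    print('top end dx',np.nanmin(dx[(abs(dy)<.04)&(z>.12)&(z<.17)&(dx>-.25)]))
    m=(z>.012)&(z<.08)&(y>.2)&(y<.4)&(x>.4)&(x<.62)
    (c,s,a)=cv2.minAreaRect((W[m][:,:2]*1000).astype(np.float32)); yw=np.radians(a-90)
    vx=np.array([np.cos(yw),np.sin(yw)]);vy=np.array([-vx[1],vx[0]])
    g=(z>.058)&(z<.075)&m; t=(W[g][:,:2]*1000-np.array(c)); print('rib tray x',np.percentile(t@vx,[0,2,50,98,100]),'y',np.percentile(t@vy,[2,50,98]))
    g=(z>.029)&(z<.040)&m; t=(W[g][:,:2]*1000-np.array(c)); print('rear wall x',np.percentile(t@vx,[2,50,98]))
E
```

```text
top bed z 0.21724544153079384 yaw -8.351348876953125 edge [637.82997582   0.64216145] origin [ 6.45745144e-01 -5.19782255e-04]
plane [-0.43738178  0.00782667  0.09180139] slope 23.62705981888479 dir 178.9748379694534 resid 0.0025737343697252125
-0.14 [array([64., 68., 72.]), array([-67., -64., -62.])]
-0.12 [array([61., 65., 69.]), array([-64., -61., -58.])]
-0.1 [array([59., 61., 65.]), array([-61., -58., -55.])]
-0.08 [array([55., 58., 62.]), array([-58., -55., -52.])]
-0.06 [array([52., 55., 58.]), array([-55., -52., -49.])]
-0.04 [array([49., 51., 55.]), array([-51., -48., -46.])]
top end dx -0.14421947100739002
rib tray x [-59.75155677 -57.6983306  -13.10927421  28.06788737  30.37375912] y [-7.72204966 -1.44673882  7.15823177]
rear wall x [-69.79058437 -52.65635917  66.93139983]
scene bed z 0.21760013621607155 yaw -8.741531372070312 edge [637.82895248   3.71184855] origin [0.64573602 0.00249603]
plane [-0.44572376  0.00324133  0.09181075] slope 24.02423196917291 dir 179.58334876421816 resid 0.0017000301134946789
-0.14 [array([64., 67., 69.]), array([-70., -65., -62.])]
-0.12 [array([62., 65., 68.]), array([-67., -62., -59.])]
-0.1 [array([58., 62., 64.]), array([-64., -59., -56.])]
-0.08 [array([55., 59., 61.]), array([-60., -56., -53.])]
-0.06 [array([51., 55., 58.]), array([-57., -52., -49.])]
-0.04 [array([48., 52., 55.]), array([-54., -49., -46.])]
top end dx -0.1434756782125107
rib tray x [-59.99892776 -58.77294932 -16.60558204  27.56822655  30.1034339 ] y [-6.56878702  0.54180351  6.947129  ]
rear wall x [-70.07174786 -67.68329408  11.47013766]
```

```bash
cat >> h.py <<'E'
from scipy.spatial.transform import Rotation as Ro
def tool(yaw,lean,flip=False):
    "tool pointing down, yawed, leaning back by lean deg (fingers forward); tool y along the heading's lateral"
    z=np.array([np.sin(np.radians(lean)),0,-np.cos(np.radians(lean))]); y=np.array([0,-1.,0])
    if flip: y=-y
    R=np.c_[np.cross(y,z),y,z]; return Ro.from_euler('z',yaw,degrees=True).as_matrix()@R
def go(p,R,ahead=6,frm=None):
    "row to put the point `ahead` mm ahead of TCP at p (m)"
    s=read_state(); P0,R0=(np.array(s['position']),np.array(s['tcp_rot'])) if frm is None else frm
    t=np.array(p)-R[:,2]*ahead/1000; d=R0.T@(t-P0)*1000; r=Ro.from_matrix(R0.T@R).as_rotvec(degrees=True)/6
    print('row xyz',np.round(d,1),'r',np.round(r,3),'tcp',np.round(t,3)); return (t,R)
YD=-8.5; O=np.array([.6459,.0025,0])
def dock(x,y,z): return O+Ro.from_euler('z',YD,degrees=True).as_matrix()@np.array([x,y,z])/1000
def ramp(s,h,y=0):
    t=np.radians(24.06); return dock(s*np.cos(t)+h*np.sin(t),y,90-s*np.sin(t)+h*np.cos(t))
E
python3 - <<'E'
from h import *
s=read_state(); print(np.round(s['tcp_rot'],3).tolist(),s['opening'],s['force'])
for f in(0,1):
    R=tool(-7.5,24,f); go([.42,0.05,.33],R); go([.5135,.3166,.16],R)
E
```

```text
[[0.953, 0.304, -0.0], [0.304, -0.953, 0.002], [0.0, -0.002, -1.0]] 0.9994159139415193 [ 0.18010951 -0.45391142  0.73508444]
row xyz [ 413.  -545.6 -112.2] r [-0.898  3.936  4.133] tcp [0.418 0.05  0.335]
row xyz [ 583.  -770.8   58.3] r [-0.898  3.936  4.133] tcp [0.511 0.317 0.165]
row xyz [ 413.  -545.6 -112.2] r [ -5.38   -1.227 -25.304] tcp [0.418 0.05  0.335]
row xyz [ 583.  -770.8   58.3] r [ -5.38   -1.227 -25.304] tcp [0.511 0.317 0.165]
```

Emit:
apply_moves([
  {"x":60,"y":-80,"z":-112,"rx":-0.8,"ry":-0.2,"rz":-4},
  {"x":413,"y":-546,"z":-112,"rx":-5.38,"ry":-1.23,"rz":-25.3},
  {"x":413,"y":-546,"z":-112,"rx":-5.38,"ry":-1.23,"rz":-25.3},
  {"x":413,"y":-546,"z":-112,"rx":-5.38,"ry":-1.23,"rz":-25.3},
  {"x":413,"y":-546,"z":-112,"rx":-5.38,"ry":-1.23,"rz":-25.3},
  {"x":413,"y":-546,"z":-112,"rx":-5.38,"ry":-1.23,"rz":-25.3},
  {"x":413,"y":-546,"z":-112,"rx":-5.38,"ry":-1.23,"rz":-25.3},
  {"x":413,"y":-546,"z":-112,"rx":-5.38,"ry":-1.23,"rz":-25.3},
  {"x":413,"y":-546,"z":-112,"rx":-5.38,"ry":-1.23,"rz":-25.3},
  {"x":413,"y":-546,"z":-112,"rx":-5.38,"ry":-1.23,"rz":-25.3},
])

```text
validation failed for argument at $.ro...
```

```bash
python3 - <<'E'
from h import *
s=read_state(); print(s['position'],s['joint_positions'])
go([.45,.15,.28],tool(-7.5,24,1)); go([.5135,.3166,.16],tool(-7.5,24,1))
E
```

```text
[ 0.18988403 -0.59475208  0.22207019] [-8.25347177e+01  3.02731265e+01  8.21499125e+01  2.27990820e-04
  6.76905137e+01 -1.02259209e+01]
row xyz [ 471.9 -631.6  -62. ] r [ -5.38   -1.227 -25.304] tcp [0.448 0.15  0.285]
row xyz [ 583.  -770.8   58.3] r [ -5.38   -1.227 -25.304] tcp [0.511 0.317 0.165]
```

Emit:
apply_moves([
  {"x":40,"y":-50,"z":-40,"rx":0,"ry":0,"rz":-1.5,"claw":0},
])

```text
time_s: 0.22
position: [0.2076, -0.5464, 0.2522]
tcp_rot: [[0.893, 0.45, -0.001], [0.45, -0.893, 0.006], [0.001, -0.006, -1.0]]
force: [0.7, 1.1, 1.0]
opening: 1.001
grasp_force: 0.0
```

```bash
python3 - <<'E'
from h import *
go([.42,.05,.33],tool(-7.5,24,1)); go([.45,.15,.28],tool(-7.5,24,1))
E
```

```text
row xyz [ 456.2 -438.9  -80. ] r [ -5.074  -1.637 -23.845] tcp [0.418 0.05  0.335]
row xyz [ 527.9 -514.4  -29.5] r [ -5.074  -1.637 -23.845] tcp [0.448 0.15  0.285]
```

Emit:
apply_moves([
  {"x":456,"y":-439,"z":-80,"rx":-5.07,"ry":-1.64,"rz":-23.8,"claw":0},
  {"x":456,"y":-439,"z":-80,"rx":-5.07,"ry":-1.64,"rz":-23.8,"claw":0},
  {"x":456,"y":-439,"z":-80,"rx":-5.07,"ry":-1.64,"rz":-23.8,"claw":0},
  {"x":456,"y":-439,"z":-80,"rx":-5.07,"ry":-1.64,"rz":-23.8,"claw":0},
  {"x":456,"y":-439,"z":-80,"rx":-5.07,"ry":-1.64,"rz":-23.8,"claw":0},
  {"x":456,"y":-439,"z":-80,"rx":-5.07,"ry":-1.64,"rz":-23.8,"claw":0},
  {"x":456,"y":-439,"z":-80,"rx":-5.07,"ry":-1.64,"rz":-23.8,"claw":0},
  {"x":456,"y":-439,"z":-80,"rx":-5.07,"ry":-1.64,"rz":-23.8,"claw":0},
  {"x":456,"y":-439,"z":-80,"rx":-5.07,"ry":-1.64,"rz":-23.8,"claw":0},
  {"x":456,"y":-439,"z":-80,"rx":-5.07,"ry":-1.64,"rz":-23.8,"claw":0},
])

```text
time_s: 1.48
position: [0.4148, 0.0411, 0.3348]
tcp_rot: [[-0.632, 0.712, 0.307], [0.702, 0.693, -0.163], [-0.329, 0.113, -0.937]]
force: [0.8, -0.6, 0.2]
opening: 0.999
grasp_force: 0.0
```

```bash
python3 - <<'E'
from h import *
s=read_state(); print(np.round(s['joint_positions'],1))
go([.5,.3166,.18],tool(-7.5,24,1))
E
```

```text
[ -3.6  -1.4 111.4 -10.5  51.8 -41.6]
row xyz [190.4 233.3 120.4] r [-1.388 -0.384 -6.3  ] tcp [0.498 0.317 0.185]
```

Emit:
apply_moves([
  {"x":190,"y":233,"z":120,"rx":-1.39,"ry":-0.38,"rz":-6.3,"claw":0},
  {"x":190,"y":233,"z":120,"rx":-1.39,"ry":-0.38,"rz":-6.3,"claw":0},
  {"x":190,"y":233,"z":120,"rx":-1.39,"ry":-0.38,"rz":-6.3,"claw":0},
  {"x":190,"y":233,"z":120,"rx":-1.39,"ry":-0.38,"rz":-6.3,"claw":0},
  {"x":190,"y":233,"z":120,"rx":-1.39,"ry":-0.38,"rz":-6.3,"claw":0},
  {"x":190,"y":233,"z":120,"rx":-1.39,"ry":-0.38,"rz":-6.3,"claw":0},
  {"x":190,"y":233,"z":120,"rx":-1.39,"ry":-0.38,"rz":-6.3,"claw":0},
  {"x":190,"y":233,"z":120,"rx":-1.39,"ry":-0.38,"rz":-6.3,"claw":0},
])

```text
time_s: 2.48
position: [0.4988, 0.3127, 0.1866]
tcp_rot: [[-0.905, 0.138, 0.402], [0.127, 0.99, -0.055], [-0.405, 0.001, -0.914]]
force: [0.6, 0.3, -1.2]
opening: 0.996
grasp_force: 0.0
```

```bash
python3 - <<'E'
from h import *
s=read_state(); print(np.round(s['joint_positions'],1), np.round(s['position'],4))
go([.5135,.3166,.061],tool(-7.5,24,1))
im,d,p=grab('wrist','w1'); cv2.imwrite('pics/w1.png',im[:,:,::-1])
W=cloud('w1');z=W[...,2]; m=(z>.058)&(z<.075)&(abs(W[...,1]-.316)<.04)&(abs(W[...,0]-.51)<.08)
print(m.sum(), cv2.minAreaRect((W[m][:,:2]*1000).astype(np.float32)) if m.any() else 0)
E
```

```text
[ 28.4  26.  103.5 -25.7  33.5 -34.2] [0.4988 0.3127 0.1866]
row xyz [ 38.1   5.7 114.5] r [-0.017 -0.013 -0.07 ] tcp [0.511 0.317 0.066]
1349 ((510.03131103515625, 317.7483215332031), (13.922532081604004, 89.51969146728516), 82.53472137451172)
```

View pics/w1.png

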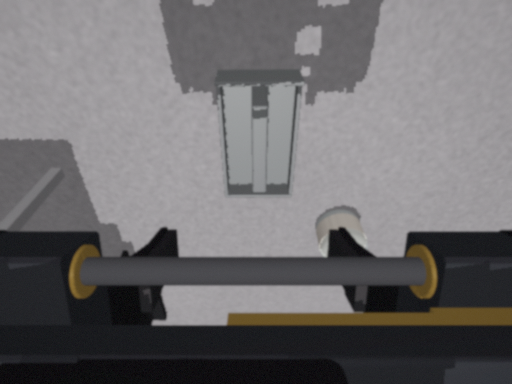

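The wrist view shows the tray between the fingers, with the rib at columns 253–267, rear wall at row 75 and front at row 195. The rib measures 13.9 × 89.5 mm, so the position is good.

Emit:
apply_moves([
  {"x":30,"y":6,"z":60,"rx":0,"ry":0,"rz":-0.07,"claw":0},
  {"x":38,"y":6.3,"z":100,"rx":0,"ry":0,"rz":-0.07,"claw":0},
  {"x":38,"y":6.3,"z":114,"rx":0,"ry":0,"rz":-0.07,"claw":0},
  {"x":38,"y":6.3,"z":114.3,"rx":0,"ry":0,"rz":-0.07,"claw":0},
  {"x":38,"y":6.3,"z":114.3,"rx":0,"ry":0,"rz":-0.07,"claw":0},
])

```text
time_s: 3.15
position: [0.5127, 0.319, 0.0682]
tcp_rot: [[-0.905, 0.131, 0.405], [0.12, 0.991, -0.053], [-0.408, 0.001, -0.913]]
force: [0.3, 0.3, -0.7]
opening: 0.999
grasp_force: 0.0
```

```bash
python3 - <<'E'
from h import *
go([.513,.3174,.061],tool(-7.5,24,1))
E
```

```text
row xyz [ 2.4 -1.6  0.8] r [ 0.005  0.014 -0.004] tcp [0.511 0.318 0.066]
```

Emit:
apply_moves([
  {"x":2.4,"y":-1.6,"z":0.8,"rx":0,"ry":0,"rz":0,"claw":0},
  {"x":2.4,"y":-1.6,"z":0.8,"rx":0,"ry":0,"rz":0,"claw":120},
  {"x":2.4,"y":-1.6,"z":0.8,"rx":0,"ry":0,"rz":0,"claw":255},
  {"x":2.4,"y":-1.6,"z":0.8,"rx":0,"ry":0,"rz":0,"claw":255},
  {"x":2.4,"y":-1.6,"z":0.8,"rx":0,"ry":0,"rz":0,"claw":255},
  {"x":2.4,"y":-1.6,"z":0.8,"rx":0,"ry":0,"rz":0,"claw":255},
  {"x":2.4,"y":-1.6,"z":0.8,"rx":0,"ry":0,"rz":0,"claw":255},
  {"x":2.4,"y":-1.6,"z":0.8,"rx":0,"ry":0,"rz":0,"claw":255},
])

```text
time_s: 4.15
position: [0.5095, 0.3175, 0.0643]
tcp_rot: [[-0.906, 0.13, 0.402], [0.118, 0.991, -0.054], [-0.405, -0.001, -0.914]]
force: [0.6, 0.0, 0.1]
opening: 0.287
grasp_force: 0.0
```

```bash
python3 - <<'E'
from h import *
R=tool(YD,0,1)
f=(np.array(read_state()['position']),np.array(read_state()['tcp_rot']))
a=ramp(-100,61); print('rel',a)
go(np.array([.50,.317,.27]),tool(-7.5,24,1)); go(dock(-150,0,270),R); go(a+[0,0,.05],R); go(a,R)
E
```

```text
rel [0.58018719 0.01232085 0.18646957]
row xyz [ -74.8   -2.  -197.8] r [-0.01  -0.014  0.009] tcp [0.498 0.317 0.275]
row xyz [-109.7 -292.1 -182.5] r [0.024 3.986 0.171] tcp [0.498 0.025 0.276]
row xyz [-172.5 -293.6 -118. ] r [0.024 3.986 0.171] tcp [0.58  0.012 0.242]
row xyz [-152.2 -293.5  -72.3] r [0.024 3.986 0.171] tcp [0.58  0.012 0.192]
```

Emit:
apply_moves([
  {"x":0,"y":0,"z":0,"rx":0,"ry":0,"rz":0,"claw":255},
  {"x":0,"y":0,"z":0,"rx":0,"ry":0,"rz":0,"claw":255},
  {"x":0,"y":0,"z":0,"rx":0,"ry":0,"rz":0,"claw":255},
  {"x":0,"y":0,"z":0,"rx":0,"ry":0,"rz":0,"claw":255},
])

```text
time_s: 4.65
position: [0.5095, 0.3175, 0.0643]
tcp_rot: [[-0.906, 0.13, 0.402], [0.118, 0.992, -0.054], [-0.405, -0.001, -0.914]]
force: [-0.2, 0.4, -0.4]
opening: 0.15
grasp_force: 30.0
```

Emit:
apply_moves([
  {"x":-8,"y":0,"z":-18,"rx":0,"ry":0,"rz":0,"claw":255},
  {"x":-20,"y":0,"z":-50,"rx":0,"ry":0,"rz":0,"claw":255},
  {"x":-38,"y":0,"z":-90,"rx":0,"ry":0,"rz":0,"claw":255},
  {"x":-55,"y":0,"z":-140,"rx":0,"ry":0,"rz":0,"claw":255},
  {"x":-70,"y":0,"z":-180,"rx":0,"ry":0,"rz":0,"claw":255},
  {"x":-75,"y":0,"z":-198,"rx":0,"ry":0,"rz":0,"claw":255},
  {"x":-75,"y":0,"z":-198,"rx":0,"ry":0,"rz":0,"claw":255},
])

```text
time_s: 5.52
position: [0.4976, 0.3194, 0.2768]
tcp_rot: [[-0.906, 0.13, 0.403], [0.119, 0.991, -0.053], [-0.406, 0.0, -0.914]]
force: [0.9, -0.1, -4.4]
opening: 0.148
grasp_force: 30.0
```

```bash
python3 - <<'E'
from h import *
print(np.round(read_state()['joint_positions'],1))
go(dock(-150,0,270),tool(YD,0,1))
E
```

```text
[ 29.1  18.8  97.4 -19.7  45.9 -41.9]
row xyz [ -34.7 -292.2   16.2] r [0.036 3.997 0.167] tcp [0.498 0.025 0.276]
```

Emit:
apply_moves([
  {"x":-3,"y":-25,"z":1,"rx":0,"ry":0.3,"rz":0.02,"claw":255},
  {"x":-8,"y":-70,"z":4,"rx":0,"ry":1.0,"rz":0.05,"claw":255},
  {"x":-14,"y":-120,"z":7,"rx":0,"ry":1.7,"rz":0.07,"claw":255},
  {"x":-20,"y":-170,"z":10,"rx":0.02,"ry":2.4,"rz":0.1,"claw":255},
  {"x":-26,"y":-220,"z":12,"rx":0.03,"ry":3.1,"rz":0.14,"claw":255},
  {"x":-32,"y":-265,"z":15,"rx":0.04,"ry":3.7,"rz":0.17,"claw":255},
  {"x":-35,"y":-287,"z":16,"rx":0.04,"ry":4.0,"rz":0.17,"claw":255},
  {"x":-35,"y":-292,"z":16,"rx":0.04,"ry":4.0,"rz":0.17,"claw":255},
  {"x":-35,"y":-292,"z":16,"rx":0.04,"ry":4.0,"rz":0.17,"claw":255},
])

```text
time_s: 6.65
position: [0.497, 0.0252, 0.2744]
tcp_rot: [[-0.989, 0.149, -0.004], [0.149, 0.989, -0.001], [0.004, -0.001, -1.0]]
force: [0.3, -0.3, -3.5]
opening: 0.145
grasp_force: 30.0
```

```bash
python3 - <<'E'
from h import *
print(np.round(read_state()['joint_positions'],1))
a=ramp(-100,61)
go(a+[0,0,.05],tool(YD,0,1)); go(a,tool(YD,0,1))
grab('scene','s2'); b=cv2.imread('pics/s2.png')[60:330,110:380]
cv2.imwrite('pics/s2.png',cv2.resize(b,None,fx=2.2,fy=2.2))
# tray pitch from rib top / floor in depth
W=cloud('s2'); R=Ro.from_euler('z',YD,degrees=True).as_matrix(); Q=(W-O)@R*1000
m=(abs(Q[...,1])<60)&(Q[...,0]<-40)&(Q[...,0]>-260)&(Q[...,2]>170)&(Q[...,2]<260)
for lo in range(-240,-50,15):
    k=m&(Q[...,0]>lo)&(Q[...,0]<lo+15)
    if k.sum()>3: print(lo,k.sum(),np.round(np.percentile(Q[k][:,2],[2,20,50,80,98])),np.round(np.percentile(Q[k][:,1],[2,98])))
E
```

```text
[ -9.9  16.8  96.1  -0.1  67.3 -91.4]
row xyz [-84.3  -0.4  31.6] r [-0.011 -0.039 -0.007] tcp [0.58  0.012 0.242]
row xyz [-84.5  -0.3  81.6] r [-0.011 -0.039 -0.007] tcp [0.58  0.012 0.192]
-225 181 [237. 242. 249. 255. 260.] [-36.  42.]
-210 84 [229. 231. 241. 253. 258.] [-37.  42.]
-195 144 [222. 226. 232. 247. 258.] [-37.  41.]
-180 124 [216. 220. 229. 241. 257.] [-37.  42.]
-165 103 [209. 213. 220. 235. 254.] [-37.  42.]
-150 28 [204. 207. 210. 218. 252.] [ 7. 42.]
-135 23 [196. 202. 208. 218. 259.] [ 7. 42.]
-120 29 [191. 199. 212. 254. 260.] [ 4. 42.]
-105 29 [186. 194. 201. 208. 211.] [-18.  42.]
-90 4 [202. 204. 205. 206. 206.] [-19.  41.]
```

View pics/s2.png

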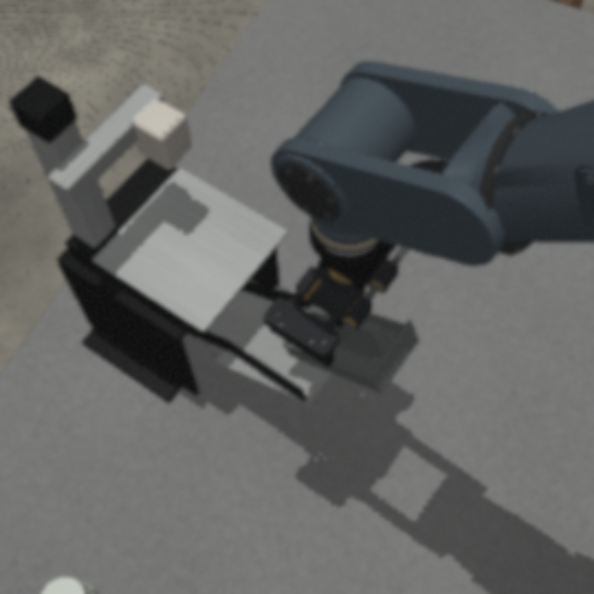

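The tray hangs clear above the ramp's upper end, tall wall uphill. It is pitched about 23–24° and centred to 1–2 mm. Next I move it over the ramp.

Emit:
apply_moves([
  {"x":-20,"y":0,"z":8,"rx":0,"ry":0,"rz":0,"claw":255},
  {"x":-50,"y":-1,"z":20,"rx":0,"ry":-0.04,"rz":0,"claw":255},
  {"x":-78,"y":-1,"z":30,"rx":0,"ry":-0.04,"rz":0,"claw":255},
  {"x":-84,"y":-1,"z":45,"rx":0,"ry":-0.04,"rz":0,"claw":255},
  {"x":-84,"y":-1,"z":62,"rx":0,"ry":-0.04,"rz":0,"claw":255},
  {"x":-84,"y":-1,"z":73,"rx":0,"ry":-0.04,"rz":0,"claw":255},
  {"x":-84,"y":-1,"z":75,"rx":0,"ry":-0.04,"rz":0,"claw":255},
])

```text
time_s: 7.58
position: [0.5794, 0.012, 0.1995]
tcp_rot: [[-0.989, 0.147, -0.0], [0.147, 0.989, -0.002], [0.0, -0.002, -1.0]]
force: [-0.3, 0.1, -2.7]
opening: 0.145
grasp_force: 30.0
```

```bash
python3 - <<'E'
from h import *
a=ramp(-100,61)
go(a,tool(YD,0,1))
grab('scene','s3'); b=cv2.imread('pics/s3.png')[120:260,180:350]
cv2.imwrite('pics/s3.png',cv2.resize(b,None,fx=3.5,fy=3.5))
E
```

```text
row xyz [-0.7  0.5  7.1] r [-0.015 -0.001  0.005] tcp [0.58  0.012 0.192]
```

View pics/s3.png

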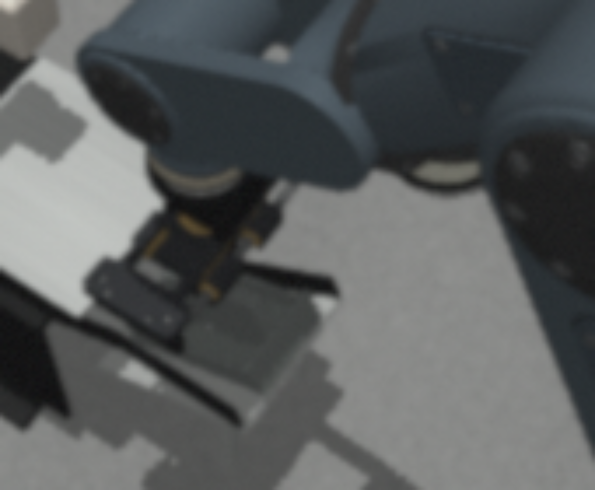

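The tray sits just above the ramp between the flared walls, from about (190,330) to (320,310). I lower it gently.

Emit:
apply_moves([
  {"x":0,"y":0,"z":3,"rx":0,"ry":0,"rz":0,"claw":255},
  {"x":0,"y":0,"z":5,"rx":0,"ry":0,"rz":0,"claw":255},
  {"x":0,"y":0,"z":6,"rx":0,"ry":0,"rz":0,"claw":255},
  {"x":0,"y":0,"z":6,"rx":0,"ry":0,"rz":0,"claw":255},
])

```text
time_s: 8.12
position: [0.5809, 0.0111, 0.1947]
tcp_rot: [[-0.989, 0.148, 0.003], [0.148, 0.989, -0.002], [-0.003, -0.002, -1.0]]
force: [-0.5, -0.0, -4.2]
opening: 0.15
grasp_force: 30.0
```

Emit:
apply_moves([
  {"x":0,"y":0,"z":1,"rx":0,"ry":0,"rz":0,"claw":255},
  {"x":0,"y":0,"z":2,"rx":0,"ry":0,"rz":0,"claw":255},
  {"x":0,"y":0,"z":2,"rx":0,"ry":0,"rz":0,"claw":255},
])

```text
time_s: 8.5
position: [0.5808, 0.0112, 0.1925]
tcp_rot: [[-0.989, 0.148, 0.002], [0.148, 0.989, -0.002], [-0.003, -0.002, -1.0]]
force: [-0.2, -0.6, -3.0]
opening: 0.146
grasp_force: 30.0
```

Emit:
apply_moves([
  {"x":0,"y":0,"z":1,"rx":0,"ry":0,"rz":0,"claw":255},
  {"x":0,"y":0,"z":1.5,"rx":0,"ry":0,"rz":0,"claw":255},
  {"x":0,"y":0,"z":1.5,"rx":0,"ry":0,"rz":0,"claw":255},
])

```text
time_s: 8.88
position: [0.5809, 0.0112, 0.1911]
tcp_rot: [[-0.989, 0.148, 0.003], [0.148, 0.989, -0.002], [-0.003, -0.002, -1.0]]
force: [-0.7, -0.2, -2.8]
opening: 0.142
grasp_force: 30.0
```

Emit:
apply_moves([
  {"x":0,"y":0,"z":1,"rx":0,"ry":0,"rz":0,"claw":255},
  {"x":0,"y":0,"z":1.5,"rx":0,"ry":0,"rz":0,"claw":255},
  {"x":0,"y":0,"z":1.5,"rx":0,"ry":0,"rz":0,"claw":255},
])

```text
time_s: 9.25
position: [0.5814, 0.0111, 0.1899]
tcp_rot: [[-0.989, 0.148, 0.004], [0.148, 0.989, -0.002], [-0.004, -0.002, -1.0]]
force: [0.3, -0.1, -1.5]
opening: 0.146
grasp_force: 30.0
```

Emit:
apply_moves([
  {"x":0,"y":0,"z":1,"rx":0,"ry":0,"rz":0,"claw":255},
  {"x":0,"y":0,"z":1,"rx":0,"ry":0,"rz":0,"claw":255},
])

```text
time_s: 9.5
position: [0.5822, 0.011, 0.1895]
tcp_rot: [[-0.989, 0.148, 0.006], [0.148, 0.989, -0.003], [-0.006, -0.002, -1.0]]
force: [1.4, 0.2, 2.8]
opening: 0.15
grasp_force: 30.0
```

Contact is felt, so I release.

Emit:
apply_moves([
  {"x":0,"y":0,"z":0,"rx":0,"ry":0,"rz":0,"claw":0},
  {"x":0,"y":0,"z":0,"rx":0,"ry":0,"rz":0,"claw":0},
  {"x":0,"y":0,"z":0,"rx":0,"ry":0,"rz":0,"claw":0},
  {"x":0,"y":0,"z":0,"rx":0,"ry":0,"rz":0,"claw":0},
  {"x":0,"y":0,"z":0,"rx":0,"ry":0,"rz":0,"claw":0},
  {"x":0,"y":0,"z":0,"rx":0,"ry":0,"rz":0,"claw":0},
  {"x":0,"y":0,"z":0,"rx":0,"ry":0,"rz":0,"claw":0},
  {"x":0,"y":0,"z":0,"rx":0,"ry":0,"rz":0,"claw":0},
])

```text
time_s: 10.5
position: [0.5809, 0.0112, 0.1886]
tcp_rot: [[-0.989, 0.148, 0.003], [0.148, 0.989, -0.002], [-0.003, -0.002, -1.0]]
force: [-0.3, -0.2, -0.3]
opening: 0.962
grasp_force: 0.0
```

```bash
python3 - <<'E'
from h import *
print(np.round(read_state()['joint_positions'],1))
go(dock(-170,0,300),tool(YD,0,1))
E
```

```text
[ -9.9  29.2  90.7  -0.1  60.  -91.3]
row xyz [ 104.1    0.8 -117.7] r [-0.016  0.027 -0.002] tcp [0.478 0.028 0.306]
```

Emit:
apply_moves([
  {"x":5,"y":0,"z":-30,"rx":0,"ry":0,"rz":0,"claw":0},
  {"x":20,"y":0,"z":-75,"rx":0,"ry":0,"rz":0,"claw":0},
  {"x":60,"y":0,"z":-100,"rx":0,"ry":0,"rz":0,"claw":255},
  {"x":104,"y":0,"z":-118,"rx":0,"ry":-1.5,"rz":0,"claw":255},
  {"x":104,"y":0,"z":-118,"rx":0,"ry":-3,"rz":0,"claw":255},
  {"x":104,"y":0,"z":-118,"rx":0,"ry":-4.5,"rz":0,"claw":255},
  {"x":104,"y":0,"z":-118,"rx":0,"ry":-5.5,"rz":0,"claw":255},
  {"x":104,"y":0,"z":-118,"rx":0,"ry":-5.5,"rz":0,"claw":255},
  {"x":104,"y":0,"z":-118,"rx":0,"ry":-5.5,"rz":0,"claw":255},
  {"x":104,"y":0,"z":-118,"rx":0,"ry":-5.5,"rz":0,"claw":255},
])

```text
time_s: 11.75
position: [0.4794, 0.0265, 0.3071]
tcp_rot: [[-0.827, 0.148, 0.542], [0.123, 0.989, -0.083], [-0.548, -0.002, -0.836]]
force: [0.2, -0.2, -0.7]
opening: 0.171
grasp_force: 0.0
```

```bash
python3 - <<'E'
from h import *
s=read_state();print(np.round(s['joint_positions'],1),s['opening'])
R=tool(YD,33,1)
for sd in(-60,-25,-5): go(ramp(sd,19),R,25)
ims=[]
for n in('wrist','top'):
    im,d,p=grab(n,n+'4'); 
    W=cloud(n+'4'); Q=(W-O)@Ro.from_euler('z',YD,degrees=True).as_matrix()*1000
    t=np.radians(24.06); S=Q[...,0]*np.cos(t)-(Q[...,2]-90)*np.sin(t); H=Q[...,0]*np.sin(t)+(Q[...,2]-90)*np.cos(t)
    m=(abs(Q[...,1])<40)&(H>6)&(H<70)&(S>-150)&(S<120)
    print(n,m.sum(),np.percentile(S[m],[0,1,5,20]) if m.any() else 0)
    k=(abs(Q[...,1])<36)&(H>28)&(H<40)&(S>-150)&(S<0); print('top of rear wall',k.sum(),np.percentile(S[k],[2,50,98]) if k.any() else 0, np.percentile(Q[k][:,1],[1,99]) if k.any() else 0)
E
python3 -c "
import cv2,numpy as np
a=cv2.imread('pics/wrist4.png');b=cv2.imread('pics/top4.png')[90:230,180:300]
cv2.imwrite('pics/v4.png',np.hstack([cv2.resize(a,(480,360)),cv2.resize(b,(309,360))]))"
```

```text
[-11.1   2.1 118.9   3.   25.8 -94.9] 0.17080922451542327
row xyz [ -5.4   1.2 188.1] r [-0.016  0.038  0.006] tcp [0.586 0.011 0.153]
row xyz [-24.3   1.3 217.5] r [-0.016  0.038  0.006] tcp [0.618 0.007 0.139]
row xyz [-35.1   1.3 234.3] r [-0.016  0.038  0.006] tcp [0.636 0.004 0.13 ]
wrist 1541 [-12.2229088  -11.28998537 -10.67891059  -9.97554399]
top of rear wall 315 [-11.12688392  -9.17431565  -0.54436585] [-35.70193591  34.77155487]
top 138 [-146.05813026 -143.99150748 -100.80221881  -12.23481931]
top of rear wall 36 [-12.75495849  -9.20145941  -4.18941992] [-31.88050559  33.50570404]
```

View pics/v4.png

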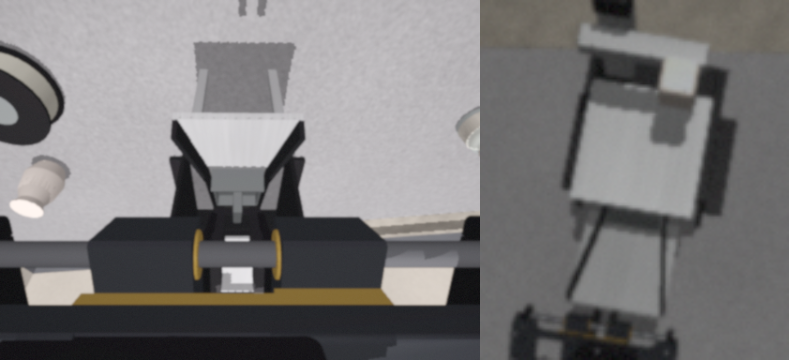

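The tray has run down onto the seat: the rear wall's outer face is at s ≈ -11.5 mm, about 11 mm short of home, and centred. In the wrist view the wall is at (237,180). Now I approach along the slanted tool axis.

Emit:
apply_moves([
  {"x":-24,"y":1,"z":50,"rx":0,"ry":0.04,"rz":0,"claw":255},
  {"x":-24,"y":1,"z":100,"rx":0,"ry":0.04,"rz":0,"claw":255},
  {"x":-24,"y":1,"z":140,"rx":0,"ry":0.04,"rz":0,"claw":255},
  {"x":-24,"y":1,"z":170,"rx":0,"ry":0.04,"rz":0,"claw":255},
  {"x":-24,"y":1,"z":195,"rx":0,"ry":0.04,"rz":0,"claw":255},
  {"x":-24,"y":1,"z":210,"rx":0,"ry":0.04,"rz":0,"claw":255},
  {"x":-24,"y":1,"z":215,"rx":0,"ry":0.04,"rz":0,"claw":255},
  {"x":-24,"y":1,"z":215,"rx":0,"ry":0.04,"rz":0,"claw":255},
])

```text
time_s: 12.85
position: [0.6143, 0.0072, 0.1392]
tcp_rot: [[-0.831, 0.148, 0.537], [0.123, 0.989, -0.082], [-0.543, -0.002, -0.84]]
force: [-0.5, 1.1, -0.4]
opening: 0.009
grasp_force: 0.0
```

```bash
python3 - <<'E'
from h import *
s=read_state();print(s['opening'])
R=tool(YD,33,1)
for sd in(-20,-12,-5): go(ramp(sd,20),R,25)
E
```

```text
0.008605750836666775
row xyz [-5.9  0.1  6. ] r [-0.013 -0.017  0.006] tcp [0.622 0.006 0.137]
row xyz [-10.3   0.1  12.7] r [-0.013 -0.017  0.006] tcp [0.63  0.005 0.134]
row xyz [-14.1   0.1  18.6] r [-0.013 -0.017  0.006] tcp [0.636 0.004 0.131]
```

Emit:
apply_moves([
  {"x":-3,"y":0,"z":3,"rx":0,"ry":0,"rz":0,"claw":255},
  {"x":-6,"y":0,"z":6,"rx":0,"ry":0,"rz":0,"claw":255},
  {"x":-7,"y":0,"z":7.5,"rx":0,"ry":0,"rz":0,"claw":255},
  {"x":-8,"y":0,"z":9,"rx":0,"ry":0,"rz":0,"claw":255},
  {"x":-8.5,"y":0,"z":10,"rx":0,"ry":0,"rz":0,"claw":255},
  {"x":-9,"y":0,"z":11,"rx":0,"ry":0,"rz":0,"claw":255},
])

```text
time_s: 13.6
position: [0.6274, 0.0052, 0.135]
tcp_rot: [[-0.83, 0.148, 0.537], [0.123, 0.989, -0.082], [-0.543, -0.002, -0.84]]
force: [0.2, 0.4, -0.7]
opening: 0.004
grasp_force: 0.0
```

```bash
python3 - <<'E'
from h import *
R=tool(YD,33,1)
for sd in(-12,-5,-2): go(ramp(sd,20),R,25)
E
```

```text
row xyz [-1.4  0.1  2. ] r [-0.014 -0.015  0.007] tcp [0.63  0.005 0.134]
row xyz [-5.3  0.1  7.9] r [-0.014 -0.015  0.007] tcp [0.636 0.004 0.131]
row xyz [-6.9  0.1 10.4] r [-0.014 -0.015  0.007] tcp [0.639 0.004 0.13 ]
```

Emit:
apply_moves([
  {"x":-0.6,"y":0,"z":0.8,"rx":0,"ry":0,"rz":0,"claw":255},
  {"x":-1.1,"y":0,"z":1.7,"rx":0,"ry":0,"rz":0,"claw":255},
  {"x":-1.6,"y":0,"z":2.5,"rx":0,"ry":0,"rz":0,"claw":255},
  {"x":-2.2,"y":0,"z":3.4,"rx":0,"ry":0,"rz":0,"claw":255},
  {"x":-2.7,"y":0,"z":4.2,"rx":0,"ry":0,"rz":0,"claw":255},
])

```text
time_s: 14.22
position: [0.632, 0.0045, 0.133]
tcp_rot: [[-0.83, 0.148, 0.537], [0.123, 0.989, -0.082], [-0.543, -0.002, -0.839]]
force: [-0.1, -0.9, -0.3]
opening: 0.0
grasp_force: 0.0
```

Emit:
apply_moves([
  {"x":-0.6,"y":0,"z":0.8,"rx":0,"ry":0,"rz":0,"claw":255},
  {"x":-1.1,"y":0,"z":1.7,"rx":0,"ry":0,"rz":0,"claw":255},
  {"x":-1.6,"y":0,"z":2.5,"rx":0,"ry":0,"rz":0,"claw":255},
  {"x":-2.2,"y":0,"z":3.4,"rx":0,"ry":0,"rz":0,"claw":255},
])

```text
time_s: 14.72
position: [0.6356, 0.0039, 0.1313]
tcp_rot: [[-0.83, 0.148, 0.537], [0.123, 0.989, -0.082], [-0.543, -0.002, -0.839]]
force: [-0.1, -0.4, -0.0]
opening: 0.006
grasp_force: 0.0
```

```bash
python3 - <<'E'
from h import *
go(ramp(-5,20),tool(YD,33,1),25)
for n in('scene','wrist'):
    grab(n,n+'5'); W=cloud(n+'5'); Q=(W-O)@Ro.from_euler('z',YD,degrees=True).as_matrix()*1000
    t=np.radians(24.06); S=Q[...,0]*np.cos(t)-(Q[...,2]-90)*np.sin(t); H=Q[...,0]*np.sin(t)+(Q[...,2]-90)*np.cos(t)
    k=(abs(Q[...,1])<38)&(abs(Q[...,1])>22)&(H>8)&(H<40)&(S>-30)&(S<20); print(n,k.sum(),np.percentile(S[k],[2,20,50]) if k.any() else 0)
a=cv2.imread('pics/scene5.png')[110:240,150:290]; b=cv2.imread('pics/wrist5.png')
cv2.imwrite('pics/v5.png',np.hstack([cv2.resize(a,(390,362)),cv2.resize(b,(400,362))]))
E
```

```text
row xyz [-0.3  0.1  0.3] r [-0.014 -0.014  0.008] tcp [0.636 0.004 0.131]
scene 6 [-7.01016486 -4.98408845 13.97750799]
wrist 959 [-10.94984408 -10.16287985  -9.53428423]
```

View pics/v5.png

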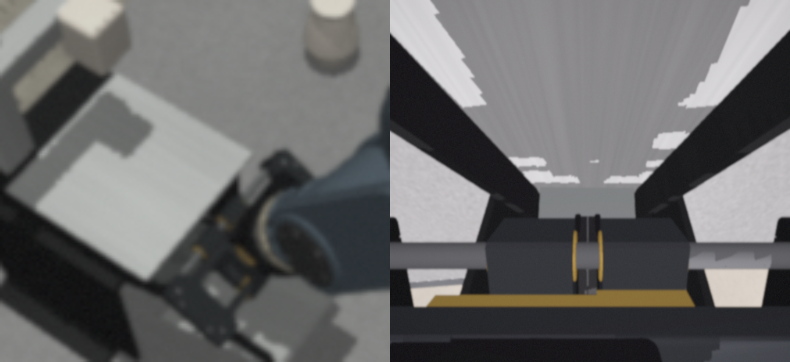

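The wrist view shows the wall's face at rows 185–215 with the fingertips just at its edge, yet no force is felt. I check tip against wall numerically.

```bash
python3 - <<'E'
from h import *
W=cloud('wrist5');a=np.load('pics/wrist5.npz'); Q=(W-O)@Ro.from_euler('z',YD,degrees=True).as_matrix()*1000
t=np.radians(24.06); S=Q[...,0]*np.cos(t)-(Q[...,2]-90)*np.sin(t); H=Q[...,0]*np.sin(t)+(Q[...,2]-90)*np.cos(t)
for u in(205,225,252):
  print('col',u)
  for v in range(180,320,4): print(v,np.round([S[v,u],H[v,u],Q[v,u,1]]),end=' ')
  print()
s=read_state();R=np.array(s['tcp_rot']);p=np.array(s['position'])
for k in(0,25):
    w=a['orientation'].T@(p+R[:,2]*k/1000-a['xyz']); print(k,a['cx']-a['fx']*w[0]/w[2],a['cy']+a['fy']*w[1]/w[2],-w[2])
print(a['xyz'],p,s['force'])
E
```

```text
col 205
180 [-43.  -1. -26.] 184 [-36.  -1. -27.] 188 [-28.  -1. -29.] 192 [-22.  -1. -30.] 196 [-15.  -1. -31.] 200 [-10.   1. -31.] 204 [ -9.   3. -31.] 208 [-11.   6. -31.] 212 [ -9.   9. -31.] 216 [-10.  11. -31.] 220 [ -9.  14. -31.] 224 [ -9.  17. -31.] 228 [-11.  20. -30.] 232 [-109.   42.  -14.] 236 [-112.   44.  -14.] 240 [-114.   45.  -13.] 244 [-117.   47.  -13.] 248 [-120.   48.  -12.] 252 [-121.   50.  -12.] 256 [-123.   51.  -12.] 260 [-123.   52.  -12.] 264 [-123.   53.  -11.] 268 [-122.   54.  -12.] 272 [-122.   55.  -12.] 276 [-122.   56.  -12.] 280 [-122.   57.  -12.] 284 [-120.   58.  -12.] 288 [-119.   59.  -12.] 292 [-119.   60.  -12.] 296 [-119.   61.  -12.] 300 [-117.   62.  -12.] 304 [-116.   63.  -12.] 308 [-116.   64.  -12.] 312 [-115.   65.  -12.] 316 [-119.   65.  -11.] 
col 225
180 [-44.  -1. -15.] 184 [-37.  -1. -16.] 188 [-31.  -0. -16.] 192 [-21.  -1. -17.] 196 [-16.  -0. -18.] 200 [-10.   1. -18.] 204 [ -9.   3. -18.] 208 [-10.   6. -18.] 212 [ -9.   9. -18.] 216 [ -9.  11. -18.] 220 [-10.  14. -18.] 224 [ -9.  17. -18.] 228 [-10.  19. -17.] 232 [-109
[... 794 characters left out ...]
.  27.  -0.] 236 [-40.  30.  -0.] 240 [-43.  33.  -0.] 244 [-49.  36.  -0.] 248 [-50.  38.   0.] 252 [-48.  40.  -0.] 256 [-48.  42.  -0.] 260 [-114.   51.    0.] 264 [-115.   52.    0.] 268 [-116.   53.    0.] 272 [-115.   54.    0.] 276 [-114.   55.    0.] 280 [-112.   56.    0.] 284 [-112.   57.    0.] 288 [-60.  57.   0.] 292 [-57.  59.   0.] 296 [-57.  61.   0.] 300 [-56.  63.   0.] 304 [210.  71.  -1.] 308 [208.  76.  -1.] 312 [206.  81.  -1.] 316 [-119.   65.    0.] 
0 251.9684285158013 246.1224187654929 0.17400932137765895
25 252.0650502083801 230.2774715080341 0.19812261273599993
[0.48940123 0.02649647 0.22681341] [0.63571644 0.00390559 0.13135288] [0.33976945 0.31796862 1.12032496]
```

```bash
python3 - <<'E'
from h import *
W=cloud('wrist5');a=np.load('pics/wrist5.npz'); s=read_state();R=np.array(s['tcp_rot']);p=np.array(s['position'])
T=(W-p)@R*1000   # in tool frame
for u in(238,242,246,250,254,258,262,268):
  print('col',u,[(v,*np.round(T[v,u]).astype(int).tolist()) for v in range(212,262,5)])
for x in(-9.5,0,9.5):
  for k in(25,0):
    w=a['orientation'].T@(p+R@np.array([x,0,k])/1000-a['xyz']); print(x,k,'row',a['cy']+a['fy']*w[1]/w[2])
E
```

```text
col 238 [(212, 12, -9, 28), (217, 9, -9, 26), (222, 6, -9, 24), (227, 11, -8, 1), (232, 11, -8, -7), (237, 12, -7, -15), (242, 11, -7, -20), (247, 37, -4, -82), (252, 36, -4, -83), (257, 34, -4, -82)]
col 242 [(212, 11, -7, 28), (217, 9, -7, 26), (222, 6, -6, 24), (227, 11, -6, 1), (232, 12, -5, -8), (237, 12, -5, -14), (242, 11, -5, -19), (247, 10, -5, -23), (252, 10, -5, -30), (257, 34, -3, -82)]
col 246 [(212, 12, -4, 27), (217, 9, -4, 26), (222, 6, -4, 24), (227, 4, -4, 21), (232, 11, -3, -5), (237, 10, -3, -10), (242, 10, -3, -16), (247, 10, -3, -23), (252, 10, -3, -30), (257, 34, -1, -82)]
col 250 [(212, 12, -1, 28), (217, 9, -1, 25), (222, 6, -1, 24), (227, 4, -1, 21), (232, 10, -1, -3), (237, 11, -1, -12), (242, 10, -1, -17), (247, 11, -1, -25), (252, 10, -1, -29), (257, 33, 0, -81)]
col 254 [(212, 12, 1, 28), (217, 9, 1, 26), (222, 6, 1, 24), (227, 3, 1, 22), (232, 10, 1, -3), (237, 10, 1, -11), (242, 10, 1, -16), (247, 10, 1, -24), (252, 8, 1, -24), (257, 33, 1, -81)]
col 258 [(212, 12, 4, 27), (217, 9, 4, 26), (222, 6, 4, 24), (227, 3, 4, 22), (232, 10, 3, -3), (237, 10, 3, -11), (242, 10, 3, -17), (247, 10, 3, -23), (252, 9, 3, -27), (257, 33, 2, -82)]
col 262 [(212, 12, 7, 28), (217, 9, 6, 25), (222, 5, 7, 26), (227, 11, 6, 1), (232, 12, 5, -7), (237, 11, 5, -12), (242, 10, 5, -17), (247, 10, 5, -23), (252, 10, 5, -29), (257, 34, 3, -82)]
col 268 [(212, 12, 10, 28), (217, 9, 10, 27), (222, 6, 10, 23), (227, 11, 9, 1), (232, 11, 9, -6), (237, 12, 8, -14), (242, 11, 8, -20), (247, 37, 5, -83), (252, 36, 5, -85), (257, 35, 5, -85)]
-9.5 25 row 243.6684411095345
-9.5 0 row 261.11757560025825
0 25 row 230.2774715080341
0 0 row 246.1224187654929
9.5 25 row 216.5431718130392
9.5 0 row 230.68874679971913
```

```bash
python3 - <<'E'
from h import *
a5=np.load('pics/wrist5.npz'); s=read_state();R=np.array(s['tcp_rot']);p=np.array(s['position'])
Rc=R.T@a5['orientation']; pc=R.T@(a5['xyz']-p); print('cam in tool',np.round(pc*1000),np.round(Rc,2).tolist())
for f in('w1','wrist4','wrist5'):
    a=np.load('pics/'+f+'.npz'); Rt=a['orientation']@Rc.T; pt=a['xyz']-Rt@pc
    T=(cloud(f)-pt)@Rt*1000
    m=(T[...,0]>-20)&(T[...,0]<16)&(abs(T[...,1])<65)&(T[...,2]<32)&(T[...,2]>-30)
    print(f,m.sum())
    for lo in range(-30,32,5):
        k=m&(T[...,2]>=lo)&(T[...,2]<lo+5)
        if k.any(): print(lo,k.sum(),'x',np.round(np.percentile(T[k][:,0],[2,50,98])),'|y|',np.round(np.percentile(abs(T[k][:,1]),[2,50,98])))
E
```

```text
cam in tool [  72.    1. -161.] [[-0.0, 0.96, 0.26], [1.0, 0.0, 0.0], [0.0, 0.26, -0.96]]
w1 1553
-30 257 x [-8. 10. 12.] |y| [44. 48. 54.]
-25 262 x [ 5. 10. 12.] |y| [43. 46. 53.]
-20 249 x [ 2. 10. 12.] |y| [43. 46. 52.]
-15 234 x [-0. 10. 12.] |y| [43. 45. 52.]
-10 247 x [-3. 10. 12.] |y| [43. 45. 52.]
-5 231 x [-5.  9. 12.] |y| [43. 44. 52.]
0 73 x [-6.  8. 12.] |y| [43. 44. 51.]
wrist4 989
-30 186 x [ 9. 10. 12.] |y| [ 8. 13. 18.]
-25 196 x [ 6. 10. 12.] |y| [ 7. 12. 17.]
-20 168 x [ 3. 10. 12.] |y| [ 7. 11. 16.]
-15 135 x [10. 10. 12.] |y| [ 7. 12. 16.]
-10 153 x [-1. 10. 12.] |y| [ 7. 10. 16.]
-5 114 x [ 7. 10. 12.] |y| [ 7. 11. 16.]
0 37 x [10. 10. 12.] |y| [ 7. 11. 16.]
wrist5 4644
-30 100 x [10. 10. 12.] |y| [1. 4. 7.]
-25 165 x [ 5. 10. 12.] |y| [0. 3. 8.]
-20 128 x [10. 10. 12.] |y| [0. 4. 8.]
-15 127 x [10. 10. 12.] |y| [0. 5. 8.]
-10 107 x [10. 10. 12.] |y| [0. 4. 9.]
-5 131 x [10. 11. 16.] |y| [ 0.  5. 52.]
0 120 x [10. 12. 16.] |y| [ 1. 47. 52.]
5 119 x [ 8. 11. 16.] |y| [45. 46. 51.]
10 140 x [ 5.  9. 16.] |y| [44. 45. 50.]
15 163 x [ 2.  8. 15.] |y| [25. 45. 50.]
20 1434 x [ 2.  5. 13.] |y| [ 1. 23. 44.]
25 1707 x [ 6. 11. 16.] |y| [ 1. 21. 44.]
30 203 x [-0. 15. 16.] |y| [ 1. 26. 44.]
```

The camera shows the real fingertips about 2 mm ahead of the reported TCP, not 25. That explains the lack of contact: the tip is still uphill of the wall and too high. I back up and re-aim with the measured tip.

```bash
python3 - <<'E'
from h import *
for q in((-32,40),(-32,18),(-17,18),(-5.7,18)): go(ramp(*q),tool(YD,33,1),2)
E
```

```text
row xyz [ -2.3   0.1 -10.3] r [-0.015 -0.012  0.007] tcp [0.632 0.005 0.141]
row xyz [16.2  0.1  1.7] r [-0.015 -0.012  0.007] tcp [0.623 0.006 0.121]
row xyz [ 8.   0.1 14.2] r [-0.015 -0.012  0.007] tcp [0.637 0.004 0.115]
row xyz [ 1.9  0.2 23.7] r [-0.015 -0.012  0.007] tcp [0.647 0.002 0.11 ]
```

Emit:
apply_moves([
  {"x":6,"y":0,"z":-2,"rx":0,"ry":0,"rz":0,"claw":255},
  {"x":11,"y":0,"z":-1,"rx":0,"ry":0,"rz":0,"claw":255},
  {"x":15,"y":0,"z":2,"rx":0,"ry":0,"rz":0,"claw":255},
  {"x":14,"y":0,"z":5,"rx":0,"ry":0,"rz":0,"claw":255},
  {"x":12,"y":0,"z":8,"rx":0,"ry":0,"rz":0,"claw":255},
  {"x":10,"y":0,"z":11,"rx":0,"ry":0,"rz":0,"claw":255},
  {"x":9,"y":0,"z":12.5,"rx":0,"ry":0,"rz":0,"claw":255},
  {"x":8,"y":0,"z":14,"rx":0,"ry":0,"rz":0,"claw":255},
])

```text
time_s: 15.82
position: [0.6367, 0.0038, 0.1153]
tcp_rot: [[-0.83, 0.148, 0.537], [0.123, 0.989, -0.082], [-0.544, -0.002, -0.839]]
force: [0.1, -0.3, 0.0]
opening: 0.0
grasp_force: 0.0
```

Emit:
apply_moves([
  {"x":-0.6,"y":0,"z":0.9,"rx":0,"ry":0,"rz":0,"claw":255},
  {"x":-1.1,"y":0,"z":1.7,"rx":0,"ry":0,"rz":0,"claw":255},
  {"x":-1.6,"y":0,"z":2.5,"rx":0,"ry":0,"rz":0,"claw":255},
  {"x":-2.2,"y":0,"z":3.4,"rx":0,"ry":0,"rz":0,"claw":255},
])

```text
time_s: 16.32
position: [0.6395, 0.0034, 0.1136]
tcp_rot: [[-0.831, 0.148, 0.537], [0.123, 0.989, -0.082], [-0.543, -0.002, -0.84]]
force: [-3.5, -0.5, 3.8]
opening: 0.004
grasp_force: 2.8
```

Contact. I keep pushing slowly.

Emit:
apply_moves([
  {"x":-0.6,"y":0,"z":0.9,"rx":0,"ry":0,"rz":0,"claw":255},
  {"x":-1.1,"y":0,"z":1.7,"rx":0,"ry":0,"rz":0,"claw":255},
  {"x":-1.6,"y":0,"z":2.5,"rx":0,"ry":0,"rz":0,"claw":255},
  {"x":-2.2,"y":0,"z":3.4,"rx":0,"ry":0,"rz":0,"claw":255},
  {"x":-2.7,"y":0,"z":4.2,"rx":0,"ry":0,"rz":0,"claw":255},
])

```text
time_s: 16.95
position: [0.6445, 0.0026, 0.1114]
tcp_rot: [[-0.831, 0.148, 0.537], [0.123, 0.989, -0.082], [-0.543, -0.002, -0.84]]
force: [-4.2, -0.4, 4.5]
opening: 0.004
grasp_force: 2.7
```

```bash
python3 - <<'E'
from h import *
go(ramp(-5.7,18),tool(YD,33,1),2); s=read_state(); print(s['force'],s['moment'])
E
```

```text
row xyz [-1.5  0.1  2.1] r [-0.014 -0.018  0.007] tcp [0.647 0.002 0.11 ]
[-4.23798534 -0.36506426  4.51720704] [ 0.02198562  0.48694479 -0.10070835]
```

Emit:
apply_moves([
  {"x":-0.6,"y":0,"z":0.9,"rx":0,"ry":0,"rz":0,"claw":255},
  {"x":-1.1,"y":0,"z":1.7,"rx":0,"ry":0,"rz":0,"claw":255},
  {"x":-1.6,"y":0,"z":2.5,"rx":0,"ry":0,"rz":0,"claw":255},
])

```text
time_s: 17.32
position: [0.6472, 0.0022, 0.1102]
tcp_rot: [[-0.831, 0.148, 0.537], [0.123, 0.989, -0.082], [-0.543, -0.002, -0.84]]
force: [-5.0, 0.1, 3.2]
opening: 0.008
grasp_force: 2.6
```

```bash
python3 - <<'E'
from h import *
go(ramp(-5.7,18),tool(YD,33,1),2)
grab('wrist','wrist6'); W=cloud('wrist6'); Q=(W-O)@Ro.from_euler('z',YD,degrees=True).as_matrix()*1000
t=np.radians(24.06); S=Q[...,0]*np.cos(t)-(Q[...,2]-90)*np.sin(t); H=Q[...,0]*np.sin(t)+(Q[...,2]-90)*np.cos(t)
for y0,y1 in((-38,-20),(20,38)):
    k=(Q[...,1]>y0)&(Q[...,1]<y1)&(H>5)&(H<36)&(S>-30)&(S<20); print(k.sum(),np.percentile(S[k],[2,50,98]) if k.any() else 0,np.percentile(H[k],[0,100]) if k.any() else 0)
E
```

```text
row xyz [ 0.1  0.1 -0.4] r [-0.014 -0.017  0.007] tcp [0.647 0.002 0.11 ]
172 [-2.28558736 -0.8800831   0.23104341] [5.02057731 8.4015984 ]
160 [-1.55548736 -0.38128505  1.15059769] [5.01283796 8.51135366]
```

Emit:
apply_moves([
  {"x":-0.6,"y":0,"z":0.9,"rx":0,"ry":0,"rz":0,"claw":255},
  {"x":-1.1,"y":0,"z":1.7,"rx":0,"ry":0,"rz":0,"claw":255},
])

```text
time_s: 17.62
position: [0.6491, 0.0019, 0.1094]
tcp_rot: [[-0.83, 0.148, 0.537], [0.123, 0.989, -0.082], [-0.543, -0.002, -0.84]]
force: [-4.9, -0.2, 2.2]
opening: 0.008
grasp_force: 2.8
```

Emit:
apply_moves([
  {"x":-0.6,"y":0,"z":0.9,"rx":0,"ry":0,"rz":0,"claw":255},
  {"x":-1.1,"y":0,"z":1.7,"rx":0,"ry":0,"rz":0,"claw":255},
])

```text
time_s: 17.88
position: [0.6495, 0.0019, 0.109]
tcp_rot: [[-0.831, 0.148, 0.536], [0.124, 0.989, -0.081], [-0.542, -0.001, -0.84]]
force: [-15.4, -0.1, 13.5]
opening: 0.009
grasp_force: 9.4
```

The hard stop is reached: the force has jumped to 20 N. One slight extra push, then I back off uphill and out.

Emit:
apply_moves([
  {"x":-0.3,"y":0,"z":0.4,"rx":0,"ry":0,"rz":0,"claw":255},
  {"x":-0.3,"y":0,"z":0.4,"rx":0,"ry":0,"rz":0,"claw":255},
  {"x":-0.3,"y":0,"z":0.4,"rx":0,"ry":0,"rz":0,"claw":255},
])

```text
time_s: 18.25
position: [0.6495, 0.0019, 0.109]
tcp_rot: [[-0.831, 0.148, 0.536], [0.124, 0.989, -0.081], [-0.542, -0.001, -0.84]]
force: [-13.1, 0.8, 13.4]
opening: 0.003
grasp_force: 8.7
```

Emit:
apply_moves([
  {"x":2,"y":0,"z":-4,"rx":0,"ry":0,"rz":0,"claw":255},
  {"x":3,"y":0,"z":-12,"rx":0,"ry":0,"rz":0,"claw":255},
  {"x":3,"y":0,"z":-35,"rx":0,"ry":0,"rz":0,"claw":255},
  {"x":3,"y":0,"z":-80,"rx":0,"ry":0,"rz":0,"claw":255},
  {"x":3,"y":0,"z":-130,"rx":0,"ry":0,"rz":0,"claw":255},
  {"x":3,"y":0,"z":-180,"rx":0,"ry":0,"rz":0,"claw":255},
  {"x":3,"y":0,"z":-220,"rx":0,"ry":0,"rz":0,"claw":255},
  {"x":3,"y":0,"z":-220,"rx":0,"ry":0,"rz":0,"claw":255},
])

```text
time_s: 19.25
position: [0.5322, 0.0199, 0.2954]
tcp_rot: [[-0.826, 0.148, 0.545], [0.122, 0.989, -0.083], [-0.551, -0.002, -0.835]]
force: [0.2, -0.2, -0.3]
opening: 0.003
grasp_force: 0.0
```

```bash
python3 - <<'E'
from h import *
grab('wrist','wrist7'); grab('scene','scene7'); W=cloud('wrist7'); Q=(W-O)@Ro.from_euler('z',YD,degrees=True).as_matrix()*1000
t=np.radians(24.06); S=Q[...,0]*np.cos(t)-(Q[...,2]-90)*np.sin(t); H=Q[...,0]*np.sin(t)+(Q[...,2]-90)*np.cos(t)
for y0,y1 in((-36,-20),(20,36)):
    k=(Q[...,1]>y0)&(Q[...,1]<y1)&(H>5)&(H<32)&(S>-30)&(S<20); print(k.sum(),np.percentile(S[k],[2,50,98]) if k.any() else 0,np.percentile(H[k],[0,100]) if k.any() else 0)
a=cv2.imread('pics/scene7.png'); b=cv2.imread('pics/wrist7.png')
cv2.imwrite('pics/v7.png',np.hstack([cv2.resize(a,(400,300)),cv2.resize(b,(400,300))]))
E
```

```text
239 [-0.40957833  1.18521619  2.56477784] [ 5.21465309 31.98480038]
247 [0.17447109 1.68638166 3.24861232] [ 5.0135604  31.94031617]
```

View pics/v7.png

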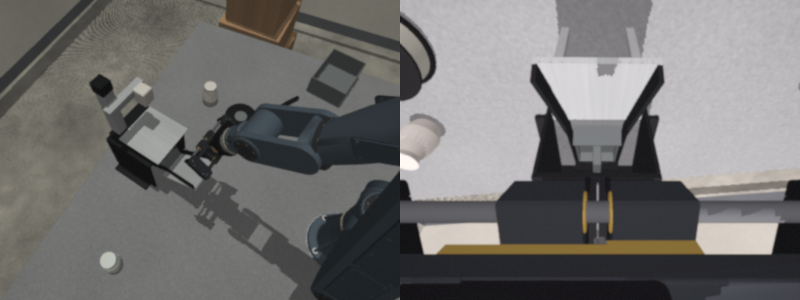

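The tray is seated straight: the wall is at s ≈ +1 mm, which is home within calibration, with the hard stop felt. The arm is clear and the other things are undisturbed.

```bash
python3 -c "from rig import hand_in; print(hand_in())"
```

```text
the job is handed in; nothing more can be done
None
```

The tray ran down the ramp by itself, I pushed it with the slanted tool until the seat hit its hard stop (about 20 N), and I handed the job in at about 19 s with the arm clear; no verdict was returned.

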